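# Hang the deep rinsing basket on the spring balance

## Robot

A 6-joint arm with a two-finger parallel gripper is mounted at the origin on the work surface. World frame = base frame: x ahead of the robot, y to its left, z up, the work surface at z = 0. Lengths are in m, angles in rad, forces in N, time in s.
With the tool pointing down it reaches from about 0.225 to 0.875 m from the base axis. Payload 3.4 kg.
Tool frame: the origin (TCP) lies at the very end of the fingers, on their centre line; the grasp point (between the pads) lies 19 mm behind it; z points along the fingers, y is the direction in which the jaws open and shut (so a half turn about z gives the same grasp; the last joint's range is limited). The gripper opens to 85 mm and grips with 20 to 120 N. Pads are 22 mm wide; open, the fingers measure 114 mm over their backs; the gripper's body (76 mm by 85 mm) begins 54 mm behind the grasp point. The pads swing forward as they close: fully open they stand 13 mm farther back than shut.
Start: joints at [1.057, 0.276, 1.505, -0, 1.361, -0.121], TCP at [0.22, 0.531, 0.231] pointing down, gripper open.
Joint ranges: [-2.89, 2.89], [-0.75, 2.08], [0.22, 2.7], [-1.18, 4.32], [0.11, 2.71], [-2.7, 2.7]. Speed limits (rad/s): [2.57, 2.57, 3.14, 3.14, 3.14, 3.14].

## Interface

Orientations are given as a unit quaternion [w, x, y, z].
In Python, from rig import telemetry, cams, sign_off, spotter gives the robot as it stands.
- The arm moves only by the tool servo_tool, never from a script. Its argument "steps" is a list of rows, each a list of 6 numbers: the shift along the tool's x, y, z in mm, then the turn, a rotation vector about the tool's x, y, z in degrees. In form: [[x, y, z, ax, ay, az], ...]. A call has 1 to 8 rows; each row is the pose to reach, as a shift and turn from the pose commanded when the call began, along the tool's axes at that moment; what a row does not reach only later rows make up. A row lasts 1/10 s, in which the tool goes at most 50 mm and 8.59 degrees, less where a joint would pass 70% of its speed; a pose out of reach is approached as far as the arm can. A call with a gripper value outside its range is refused whole. "hand" is the closure in counts, from 0 (fully open) to 255 (shut), set as the call begins (left out, the last holds). The fingers move at their own pace and stop on an object; "grip_force" is the grip in N (left out, the last holds). Time passes only in rows, so rows that repeat a pose let the fingers close. It gives the time, the measured TCP pose, the force and the opening at its end, in the units of the state.
- telemetry.get_state(): the state, without advancing time (a new reading comes with each control period).
- cams.get_image(name): name is "scene" or "top" or "wrist"; returns (picture, depth): 400x640x3 uint8, red, green, blue; 400x640 float32, m along the optical axis (not along the pixel's ray), 0 where there is no reading.
- cams.camera_model(name): a dict with "camera_matrix" (3x3 intrinsics, pixels), "origin" and "rotation" of the camera in the world; the wrist camera has in their place "tool_from_camera" (4x4, takes a point from camera to tool coordinates, whose origin is the TCP and whose axes are the flange's). Camera axes: x right, y up, looking along -z (the intrinsics and any distortion apply to the point x, -y, -z); pixel columns grow to the right and rows downward; lengths in m; the calibration is good to about 2 mm. A picture is of the moment at which its call begins: read the wrist's pose just before it. camera_model takes no time and is no camera call.
- sign_off(): hands the job in, once; it reports no verdict.
Trained networks look in the newest picture that a camera, given by its name, has taken for a name from the list of things; names that differ only in an ending like _2 or _b are one class to them, and where a whole thing is asked for, a point or a joint stands for the part that bears it (a point fixed in the world has none). Each returns a list of dicts, best first, with "conf" (0 to 1); they miss things now and then, are a little off and sometimes report something else, mostly with a low value. They report only what shows in the picture. A call takes as long as a camera call.
- spotter.outline_of(query, camera): "region" (400x640 bool, what is visible of it) and "rect" ([left, top, width, height] in pixels, round what is visible of it).
The state is a dict: "clock": time; "qpos": joint angles; "qd": joint speeds; "effort": joint torques, N m; "position": TCP position; "ee_rot": TCP orientation; "contact_force": force on the tool from outside, world axes, zero at the start; "moment": the same for the moment, N m; "width": finger opening in m.
Only numpy, scipy, OpenCV 4.12 (cv2) and the standard library are available. Lean on these libraries where they do the work, as an engineer would, in place of code of your own. Each camera call takes 0.05 s, during which the arm holds its last target.

## Task

At the finds table, hang the empty deep rinsing basket by its handle bar in both arms of the double hook on the spring balance stand. Before letting go, tug it gently down until the hook has dipped by about 20 mm and hold that a moment to be sure that it is held; then ease off and let go, leaving the basket hanging still. Leave the shallow basket where it stands.

Things in the scene. Friction and masses are not known exactly. Their poses are not given: they have to be found in the camera images.
- deep_basket: Open steel basket 90 (x) x 170 (y) x 80 mm deep, small drain holes, 0.2-0.4 kg. Stiff bail: uprights at y = +-81.5 mm and a level 8 mm bar along y, with a black sleeve (14 mm thick, 44 mm long) round its middle. Origin: centre of the sleeve, 160 mm above the underside, 80 mm above the rim; z up. Same either way round.
- shallow_basket: Bystander: basket of the same steel, length, width and kind of bail, but only 32 mm deep. Origin: centre of its sleeve, 85 mm above its underside.
- hook_seat (a point): Seat of the double hook on a fixed grey stand: where the centre of a bar laid along y in both arms rests; 235 mm up unloaded, moves with the hook. Arms: 8 mm wire at y = +-50 mm, V open upwards; tips 28 mm to -x, 30 mm above it; 18 mm above it behind. Come from -x, bar above the tips so that they pass through the bail, then lower: within 15 mm in x it slides in. Carriage 100 mm, column 115 mm to +x, both under 22 mm above it.
- balance (a joint): How far the double hook has dipped (m): 0 unloaded, growing downwards against a spring of 500 N/m (5 N gives 10 mm) to a stop at 45 mm. The hanging basket alone gives 4 to 8 mm.

How it is judged:
On the way:
1. the deep basket, still gripped, has been tugged down in the double hook, its bar in both arms, so that the hook dipped more than 12 mm for 0.3 s (x of deep_basket in the frame of hook_seat between -0.012 and 0.012 m and y of deep_basket in the frame of hook_seat between -0.025 and 0.025 m and z of deep_basket in the frame of hook_seat between -0.008 and 0.01 m and angle between the y axis of deep_basket and the y axis of hook_seat, either way round below 0.26 rad and value of joint balance above 0.012 m and contact force between the fingers and deep_basket above 0.5 N), for 0.3 s.
At the end, for the whole second after the job is handed in: The deep basket hangs released, upright (11 degrees) and still, its bar in both hook arms (within 12 mm of the seat across, 25 mm along the bar, -8 to +10 mm in height, 15 degrees of the y axis), and the hook is back up to the dip of the basket's own weight (2 to 11 mm) (x of deep_basket in the frame of hook_seat between -0.012 and 0.012 m and y of deep_basket in the frame of hook_seat between -0.025 and 0.025 m and z of deep_basket in the frame of hook_seat between -0.008 and 0.01 m and angle between the y axis of deep_basket and the y axis of hook_seat, either way round below 0.26 rad and value of joint balance between 0.002 and 0.011 m and angle between deep_basket's own z axis and vertical below 0.2 rad and linear speed of deep_basket below 0.03 m/s and angular speed of deep_basket below 0.4 rad/s); the robot touches nothing.
It fails at once if the hook was pulled down more than 35 mm (value of joint balance above 0.035 m).
It fails at once if the shallow basket was moved more than 30 mm or tipped (distance of shallow_basket from where it was at the start of the episode above 0.03 m or angle between shallow_basket's own z axis and vertical above 0.35 rad).
It also fails if it takes over 56 s, if anything falls off the work surface, if the arm or the gripper's body presses on something with over 40 N, if the wrist force passes 120 N, or if a joint passes its speed limit or range.

## Working session

There is one attempt and no reset: what is moved stays moved. The work goes in short steps, Python scripts to look and compute and a tool call to move; the robot and the scene stay as the last step left them, time stands still between calls to the robot, and variables do not carry over. Pictures are saved under pics/ and viewed, and the job is handed in when it is done.

Besides the shell and the picture viewer there is one more tool, called after ">>>" as name([rows], argument=value, ...), one row to a line, values as JSON. servo_tool: Moves the arm, as the interface text tells. Its arguments: {"type":"object","properties":{"steps":{"type":"array","items":{"type":"array","items":{"type":"number"}}},"hand":{"type":"number"},"grip_force":{"type":"number"}},"required":["steps"]}

```bash
mkdir -p pics; ls
cat > h.py <<'E'
import numpy as np, cv2
from rig import telemetry, cams, sign_off, spotter
def save(n,im): cv2.imwrite('pics/'+n+'.png',cv2.cvtColor(im,cv2.COLOR_RGB2BGR))
def R(q):
    from scipy.spatial.transform import Rotation as r
    return r.from_quat([q[1],q[2],q[3],q[0]]).as_matrix()
def cloud(cam,d,st=None):
    m=cams.camera_model(cam);K=np.array(m['camera_matrix'])
    v,u=np.mgrid[0:400,0:640]
    P=np.stack([(u-K[0,2])/K[0,0]*d,-(v-K[1,2])/K[1,1]*d,-d],-1)
    if cam=='wrist':
        T=np.array(m['tool_from_camera']);P=P@T[:3,:3].T+T[:3,3]
        return P@R(st['ee_rot']).T+np.array(st['position'])
    return P@np.array(m['rotation']).T+np.array(m['origin'])
E
python3 - <<'E'
from h import *
print(telemetry.get_state())
for c in ['scene','top']:
    m=cams.camera_model(c);print(m)
    im,d=cams.get_image(c);save(c+'0',im);np.savez('d_'+c,d=d)
    P=cloud(c,d)
    for q in ['deep_basket','shallow_basket','hook_seat']:
        for o in spotter.outline_of(q,c):
            r=o['region']&(d>0);p=P[r]
            print(c,q,o['conf'],o['rect'],p.min(0).round(3),p.max(0).round(3),np.median(p,0).round(3))
print(cams.camera_model('wrist'))
E
```

```text
pics
{'clock': 0.0, 'qpos': array([ 1.05699209e+00,  2.76599350e-01,  1.50613884e+00,  7.18661251e-06,
        1.36069921e+00, -1.20994764e-01]), 'qd': array([-5.00295477e-04,  1.72903433e-04, -1.42737131e-03, -2.83579770e-05,
       -8.32932084e-04, -8.66568065e-04]), 'effort': array([ 4.06503941e-04, -4.16785240e+01, -2.45802355e+01, -3.87684195e-04,
        1.11301109e-02, -1.35552591e-05]), 'position': array([0.21983871, 0.53074101, 0.23043496]), 'ee_rot': array([-2.91207940e-04,  1.95145112e-01,  9.80773947e-01, -8.75204061e-04]), 'contact_force': array([ 0.41631124, -1.06512818,  0.10514079]), 'moment': array([ 0.03148589, -0.04328916, -0.00663473]), 'width': 0.08564945273146633}
{'camera_matrix': array([[457.24436553,   0.        , 316.69943686],
       [  0.        , 457.24436553, 206.63663083],
       [  0.        ,   0.        ,   1.        ]]), 'origin': array([ 1.27523266, -0.06891635,  0.73923681]), 'rotation': array([0.66624117, 0.33962574, 0.30169383, 0.59140332])}Traceback (most recent call last):
  File "<stdin>", line 6, in <module>
  File "h.py", line 14, in cloud
    return P@np.array(m['rotation']).T+np.array(m['origin'])
           ~^~~~~~~~~~~~~~~~~~~~~~~~~~
ValueError: matmul: Input operand 1 has a mismatch in its core dimension 0, with gufunc signature (n?,k),(k,m?)->(n?,m?) (size 4 is different from 3)
```

```bash
sed -i "s/np.array(m\['rotation'\]).T/R(m['rotation']).T/" h.py
python3 - <<'E'
from h import *
for c in ['scene','top']:
    im,d=cams.get_image(c);save(c+'0',im);np.savez('d_'+c,d=d)
    P=cloud(c,d)
    for q in ['deep_basket','shallow_basket','hook_seat']:
        for o in spotter.outline_of(q,c):
            r=o['region']&(d>0);p=P[r]
            print(c,q,o['conf'],o['rect'],p.min(0).round(3),p.max(0).round(3),np.median(p,0).round(3))
print(cams.camera_model('top'),cams.camera_model('wrist'))
E
```

```text
scene deep_basket 0.63 [103.8, 234.6, 103.5, 76.7] [ 0.331 -0.479 -0.002] [ 0.607 -0.229  0.169] [ 0.557 -0.322  0.05 ]
scene shallow_basket 0.67 [248.1, 257.8, 84.3, 51.0] [ 0.465 -0.129 -0.003] [0.622 0.059 0.095] [ 0.567 -0.038  0.01 ]
scene hook_seat 0.65 [445.1, 166.6, 75.9, 75.0] [ 0.134  0.242 -0.004] [0.722 0.648 0.266] [0.662 0.306 0.253]
top deep_basket 0.65 [403.3, 190.3, 78.4, 40.3] [ 0.496 -0.457 -0.005] [ 0.622 -0.23   0.172] [ 0.551 -0.324  0.022]
top shallow_basket 0.67 [311.1, 189.3, 59.7, 34.5] [ 0.518 -0.127 -0.005] [0.62  0.049 0.099] [ 0.567 -0.038  0.004]
top hook_seat 0.67 [167.7, 120.1, 67.9, 82.3] [ 0.517  0.242 -0.005] [0.817 0.46  0.267] [0.655 0.311 0.252]
{'camera_matrix': array([[407.70421076,   0.        , 321.32258378],
       [  0.        , 407.70421076, 197.29890437],
       [  0.        ,   0.        ,   1.        ]]), 'origin': array([0.34241947, 0.02070592, 1.22076099]), 'rotation': array([ 0.7106049 ,  0.06947938, -0.07184836, -0.69645611])} {'camera_matrix': array([[325.95043831,   0.        , 319.88801   ],
       [  0.        , 325.95043831, 198.49120661],
       [  0.        ,   0.        ,   1.        ]]), 'tool_from_camera': array([[-6.76766957e-04,  9.64700578e-01,  2.63348318e-01,
         6.68468005e-02],
       [ 9.99999743e-01,  7.15190565e-04, -5.00400696e-05,
         9.80931164e-04],
       [-2.36617916e-04,  2.63348216e-01, -9.64700814e-01,
        -1.42929083e-01],
       [ 0.00000000e+00,  0.00000000e+00,  0.00000000e+00,
         1.00000000e+00]])}
```

View pics/scene0.png

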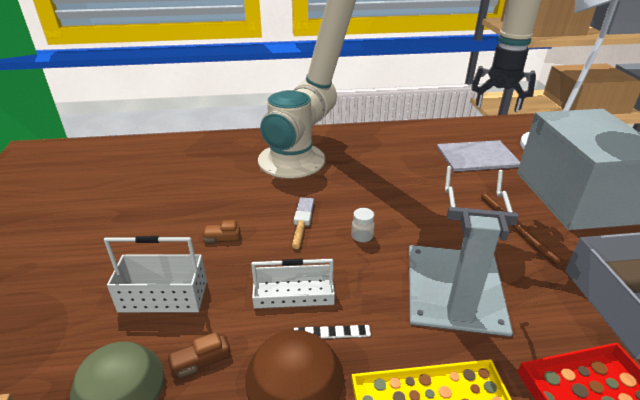

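View pics/top0.png

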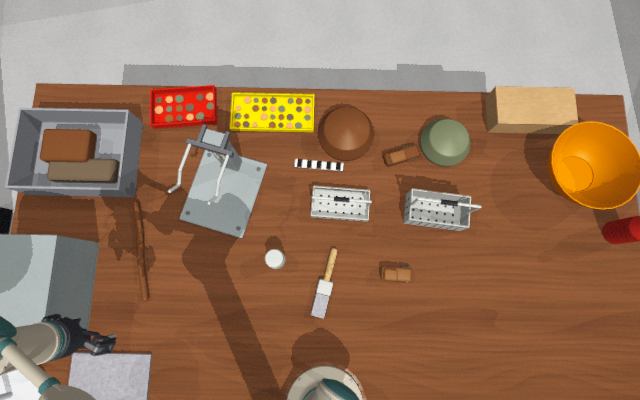

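Run:
```python
from h import *
for c in ['scene','top']:
    im,d=cams.get_image(c);P=cloud(c,d)
    x0,y0,w,h=(90,220,130,100) if c=='scene' else (395,175,100,65)
    def crop(n,x0,y0,w,h,s): save(n,cv2.resize(im[y0:y0+h,x0:x0+w],None,fx=s,fy=s,interpolation=cv2.INTER_CUBIC))
    crop(c+'_deep',x0,y0,w,h,6)
    if c=='top': crop('top_hook',150,110,130,140,4)
    else: crop('scene_hook',395,130,140,210,3)
    sub=np.zeros((400,640),bool);sub[y0:y0+h,x0:x0+w]=1
    g=im.astype(int).sum(-1)
    for nm,m in [('bar',sub&(P[...,2]>.145)&(P[...,2]<.18)),('sleeve',sub&(P[...,2]>.14)&(P[...,2]<.18)&(g<150)),('rim',sub&(P[...,2]>.07)&(P[...,2]<.09))]:
        p=P[m];print(c,nm,len(p),p.mean(0).round(4),p.min(0).round(3),p.max(0).round(3))
        if len(p)>5:
            u,s,vt=np.linalg.svd(p-p.mean(0),full_matrices=False);print('  dir',vt[0].round(3), s.round(3))
            (cx,cy),(a,b),an=cv2.minAreaRect((p[:,:2]*1000).astype(np.float32));print('  rect',cx,cy,a,b,an)
    sub[:]=0
    if c=='top': sub[110:250,150:280]=1
    else: sub[130:340,395:535]=1
    m=sub&(P[...,2]>.2)&(P[...,2]<.29)&(P[...,1]>.1)
    p=P[m];print(c,'hook',len(p))
    np.save('hook_'+c,np.c_[p,im[m]])
    for lo in np.arange(.2,.29,.01):
        q=p[(p[:,2]>=lo)&(p[:,2]<lo+.01)]
        if len(q):print(round(lo,3),len(q),q.min(0).round(3),q.max(0).round(3))
```

```text
scene bar 484 [ 0.5536 -0.3197  0.162 ] [ 0.54  -0.403  0.145] [ 0.566 -0.234  0.169]
  dir [0.115 0.993 0.005] [1.098 0.099 0.056]
  rect 553.0794677734375 -318.1309814453125 169.89254760742188 14.298279762268066 84.42980194091797
scene sleeve 129 [ 0.556  -0.3178  0.1632] [ 0.549 -0.339  0.156] [ 0.56  -0.296  0.169]
  dir [-0.107 -0.994 -0.005] [0.139 0.041 0.02 ]
  rect 555.5803833007812 -317.457763671875 43.3968505859375 10.042608261108398 82.3992919921875
scene rim 959 [ 0.5548 -0.3208  0.0767] [ 0.497 -0.409  0.07 ] [ 0.607 -0.229  0.09 ]
  dir [0.135 0.991 0.003] [1.813 1.221 0.118]
  rect 550.6718139648438 -318.63385009765625 172.32179260253906 96.22856903076172 83.67613983154297
scene hook 2470
0.2 140 [0.667 0.265 0.2  ] [0.712 0.312 0.21 ]
0.21 143 [0.679 0.266 0.21 ] [0.712 0.312 0.22 ]
0.22 151 [0.539 0.265 0.22 ] [0.712 0.376 0.23 ]
0.23 283 [0.533 0.242 0.23 ] [0.721 0.383 0.24 ]
0.24 445 [0.527 0.241 0.24 ] [0.722 0.386 0.25 ]
0.25 1278 [0.523 0.242 0.25 ] [0.722 0.386 0.26 ]
0.26 30 [0.518 0.284 0.26 ] [0.552 0.389 0.267]
top bar 238 [ 0.5499 -0.3183  0.1633] [ 0.53
[... 257 characters left out ...]
556 -0.3    0.17 ]
  dir [-0.125 -0.992  0.011] [0.048 0.008 0.004]
  rect 553.2299194335938 -318.1060485839844 36.91718673706055 3.7679362297058105 84.31513977050781
top rim 318 [ 0.5504 -0.3217  0.0782] [ 0.497 -0.407  0.07 ] [ 0.604 -0.23   0.089]
  dir [-0.142 -0.99  -0.004] [1.12  0.678 0.063]
  rect 550.1517944335938 -318.8273010253906 171.00367736816406 91.33983612060547 83.28935241699219
top hook 1151
0.2 3 [0.667 0.266 0.2  ] [0.689 0.315 0.203]
0.22 24 [0.539 0.276 0.225] [0.584 0.38  0.23 ]
0.23 74 [0.532 0.243 0.231] [0.695 0.379 0.24 ]
0.24 224 [0.525 0.241 0.24 ] [0.716 0.382 0.25 ]
0.25 802 [0.516 0.242 0.25 ] [0.719 0.384 0.26 ]
0.26 24 [0.515 0.246 0.26 ] [0.702 0.386 0.267]
```

Run:
```python
from h import *
for c in ['scene','top']:
    a=np.load('hook_'+c+'.npy');p=a[:,:3]
    # plate/carriage vs wires: print wire points binned by x, two y-clusters
    for lo in np.arange(.51,.73,.01):
        q=p[(p[:,0]>=lo)&(p[:,0]<lo+.01)]
        out=[]
        if len(q)==0: continue
        s=q[np.argsort(q[:,1])];sp=np.where(np.diff(s[:,1])>.02)[0]+1
        for g in np.split(s,sp): out.append((len(g),g[:,1].mean().round(3),g[:,1].min().round(3),g[:,1].max().round(3),g[:,2].mean().round(3),g[:,2].max().round(3)))
        print(c,lo.round(3),*[tuple(map(float,o)) for o in out])
```

```text
scene 0.51 (2.0, 0.286, 0.286, 0.287, 0.265, 0.265)
scene 0.52 (38.0, 0.287, 0.283, 0.291, 0.257, 0.267)
scene 0.53 (38.0, 0.284, 0.28, 0.288, 0.242, 0.253)
scene 0.54 (15.0, 0.281, 0.277, 0.285, 0.233, 0.239) (15.0, 0.384, 0.381, 0.389, 0.262, 0.266)
scene 0.55 (7.0, 0.276, 0.274, 0.279, 0.23, 0.236) (41.0, 0.382, 0.378, 0.386, 0.252, 0.264)
scene 0.56 (5.0, 0.273, 0.271, 0.275, 0.24, 0.246) (38.0, 0.379, 0.375, 0.383, 0.238, 0.252)
scene 0.57 (8.0, 0.272, 0.269, 0.274, 0.252, 0.254) (10.0, 0.375, 0.373, 0.38, 0.231, 0.235)
scene 0.58 (14.0, 0.27, 0.266, 0.275, 0.253, 0.255) (9.0, 0.371, 0.368, 0.374, 0.234, 0.24)
scene 0.59 (12.0, 0.267, 0.263, 0.271, 0.253, 0.254) (9.0, 0.368, 0.367, 0.37, 0.244, 0.251)
scene 0.6 (16.0, 0.264, 0.26, 0.269, 0.252, 0.255) (13.0, 0.367, 0.364, 0.371, 0.252, 0.254)
scene 0.61 (14.0, 0.261, 0.257, 0.265, 0.253, 0.255) (16.0, 0.365, 0.361, 0.369, 0.253, 0.255)
scene 0.62 (14.0, 0.258, 0.254, 0.263, 0.252, 0.255) (16.0, 0.362, 0.357, 0.366, 0.253, 0.255)
scene 0.63 (12.0, 0.256, 0.253, 0.259, 0.253, 0.255) (14.0, 0.359, 0.354, 0.362, 0.253, 0.256)
scene 
[... 1452 characters left out ...]
0, 0.258, 0.253, 0.263, 0.252, 0.255) (15.0, 0.361, 0.358, 0.368, 0.252, 0.257)
top 0.63 (16.0, 0.254, 0.247, 0.26, 0.251, 0.255) (15.0, 0.358, 0.354, 0.363, 0.252, 0.255)
top 0.64 (72.0, 0.259, 0.241, 0.284, 0.251, 0.261) (14.0, 0.355, 0.352, 0.36, 0.252, 0.258)
top 0.65 (96.0, 0.285, 0.245, 0.318, 0.254, 0.261) (14.0, 0.353, 0.348, 0.358, 0.251, 0.254)
top 0.66 (155.0, 0.308, 0.261, 0.355, 0.252, 0.262)
top 0.67 (153.0, 0.305, 0.257, 0.358, 0.253, 0.26)
top 0.68 (129.0, 0.29, 0.254, 0.33, 0.251, 0.259) (2.0, 0.352, 0.35, 0.354, 0.252, 0.253)
top 0.69 (111.0, 0.29, 0.253, 0.328, 0.252, 0.258)
top 0.7 (56.0, 0.304, 0.252, 0.325, 0.253, 0.26)
top 0.71 (18.0, 0.316, 0.312, 0.322, 0.253, 0.259)
```

View pics/top_hook.png

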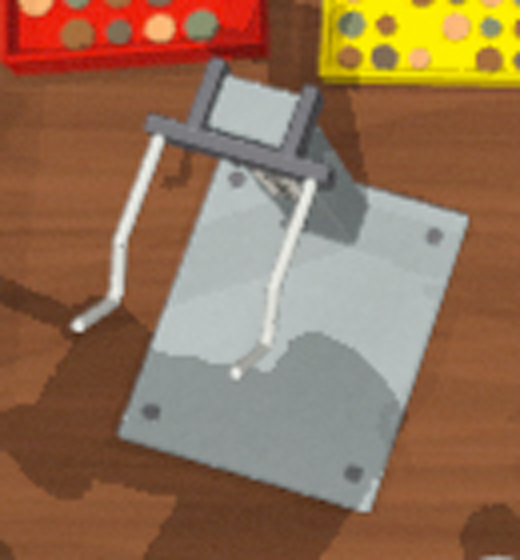

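View pics/scene_hook.png

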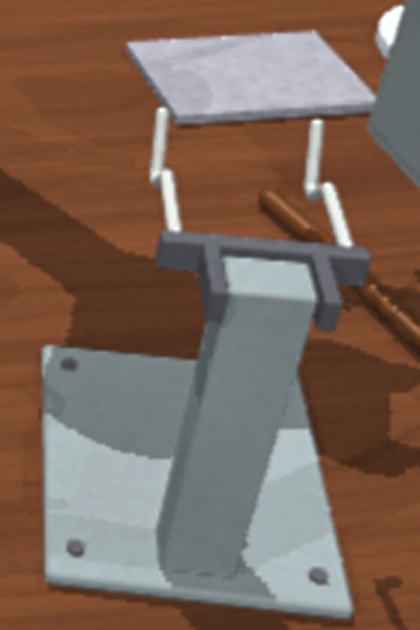

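```bash
cat >> h.py <<'E'
from scipy.spatial.transform import Rotation as Rr
def delta(pos,yang):
    """tool-down target with tool y at angle yang (deg); prints tool-frame shift mm and rotvec deg"""
    s=telemetry.get_state();A=R(s['ee_rot']);a=np.radians(yang)
    y=np.array([np.cos(a),np.sin(a),0]);z=np.array([0,0,-1.]);B=np.c_[np.cross(y,z),y,z]
    d=A.T@(np.array(pos)-s['position'])*1000
    print('d',d.round(1),Rr.from_matrix(A.T@B).as_rotvec(degrees=True).round(2),'clock',s['clock'],'pos',s['position'].round(4),'F',np.round(s['contact_force'],2),'w',s['width'].round(4))
E
python3 - <<'E'
from h import *
delta([.3,.33,.32],67.5)
delta([.55,-.3185,.30],-6.6)
E
```

```text
Traceback (most recent call last):
  File "h.py", line 21, in delta
    print('d',d.round(1),Rr.from_matrix(A.T@B).as_rotvec(degrees=True).round(2),'clock',s['clock'],'pos',s['position'].round(4),'F',np.round(s['contact_force'],2),'w',s['width'].round(4))
                                                                                                                                                                       ^^^^^^^^^^^^^^^^
AttributeError: 'float' object has no attribute 'round'
```

```bash
sed -i "s/s\['width'\].round(4)/round(s['width'],4)/" h.py
python3 - <<'E'
from h import *
delta([.3,.33,.32],67.5)
delta([.55,-.3185,.30],-6.6)
E
```

```text
d [-150.8 -155.3  -88.7] [ 0.    0.   -0.01] clock 0.55 pos [0.2201 0.5312 0.2313] F [-0.11  0.63 -0.39] w 0.0851
d [-630.  -658.7  -68.7] [ 0.   -0.   74.09] clock 0.55 pos [0.2201 0.5312 0.2313] F [-0.11  0.63 -0.39] w 0.0851
```

>>> servo_tool([
  [-20, -20, -40, 0, 0, 0],
  [-50, -52, -85, 0, 0, 5],
  [-85, -88, -89, 0, 0, 12],
  [-118, -122, -89, 0, 0, 20],
  [-152, -158, -89, 0, 0, 28],
  [-187, -194, -89, 0, 0, 36],
  [-222, -230, -89, 0, 0, 44],
  [-257, -267, -89, 0, 0, 52],
], hand=0)

```text
clock: 1.35
position: [0.3525, 0.1925, 0.3207]
ee_rot: [0.0, 0.607, 0.794, 0.001]
contact_force: [0.5, -0.0, -0.6]
width: 0.0852
```

```bash
python3 -c "
from h import *
delta([.55,-.3185,.30],-6.6)"
```

```text
d [-544.9   56.6   20.7] [ 9.00e-02 -2.00e-02  2.18e+01] clock 1.35 pos [0.3525 0.1925 0.3207] F [ 0.46 -0.01 -0.59] w 0.0852
```

>>> servo_tool([
  [-48, 5, 2, 0, 0, 3],
  [-96, 10, 4, 0, 0, 6],
  [-144, 15, 6, 0, 0, 9],
  [-192, 20, 8, 0, 0, 12],
  [-240, 25, 10, 0, 0, 15],
  [-288, 30, 12, 0, 0, 18],
  [-336, 35, 14, 0, 0, 20],
  [-384, 40, 16, 0, 0, 22],
])

```text
clock: 2.15
position: [0.4937, -0.1672, 0.3044]
ee_rot: [0.0, 0.747, 0.665, 0.0]
contact_force: [0.4, 0.9, 0.2]
width: 0.0855
```

```bash
python3 -c "
from h import *
delta([.55,-.3185,.30],-6.6)"
```

```text
d [-143.8   73.4    4.4] [ 0.04 -0.01 -0.03] clock 2.15 pos [ 0.4937 -0.1672  0.3044] F [0.39 0.88 0.17] w 0.0855
```

>>> servo_tool([
  [-36, 18, 1, 0, 0, 0],
  [-72, 36, 2, 0, 0, 0],
  [-108, 54, 3, 0, 0, 0],
  [-130, 68, 4, 0, 0, 0],
  [-140, 73, 4, 0, 0, 0],
  [-140, 73, 4, 0, 0, 0],
  [-140, 73, 4, 0, 0, 0],
])

```text
clock: 2.85
position: [0.5496, -0.3112, 0.3003]
ee_rot: [-0.001, 0.746, 0.666, 0.0]
contact_force: [0.0, 0.8, -0.3]
width: 0.0856
```

Run:
```python
from h import *
delta([.55,-.3185,.141],-6.6)
s=telemetry.get_state();im,d=cams.get_image('wrist');save('w1',im);P=cloud('wrist',d,s)
g=im.astype(int).sum(-1)
m=(P[...,2]>.145)&(P[...,2]<.18)&(np.hypot(P[...,0]-.55,P[...,1]+.32)<.1)
for mm in [m,m&(g<150),(P[...,2]>.07)&(P[...,2]<.09)&(np.hypot(P[...,0]-.55,P[...,1]+.32)<.12)]:
    p=P[mm];print(len(p),p.mean(0).round(4),np.median(p,0).round(4));print(cv2.minAreaRect((p[:,:2]*1000).astype(np.float32)))
```

```text
d [ -7.4   1.3 159.3] [-0.04 -0.07  0.12] clock 2.85 pos [ 0.5496 -0.3112  0.3003] F [ 0.03  0.78 -0.25] w 0.0856
1934 [ 0.5511 -0.3109  0.1643] [ 0.5516 -0.3104  0.1641]
((550.4376831054688, -316.56488037109375), (169.2152862548828, 13.688885688781738), 83.22221374511719)
261 [ 0.552  -0.3164  0.1646] [ 0.5537 -0.3159  0.1646]
((550.8690795898438, -316.6752014160156), (43.237220764160156, 12.724164962768555), 83.34077453613281)
1635 [ 0.5501 -0.3211  0.0788] [ 0.5499 -0.3208  0.08  ]
((550.1646728515625, -317.5374755859375), (170.2230987548828, 90.16421508789062), 83.36664581298828)
```

View pics/w1.png

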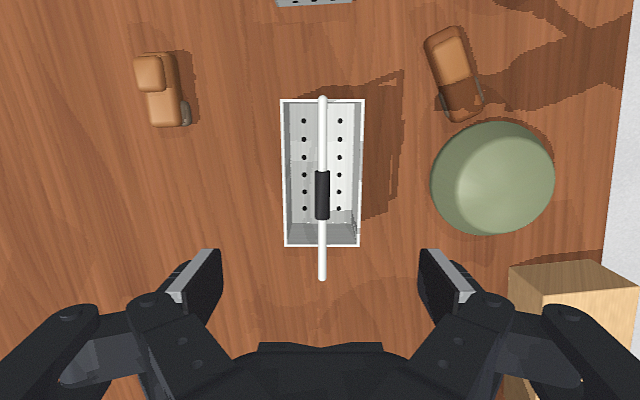

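>>> servo_tool([
  [-3, 1, 30, 0, 0, 0],
  [-6, 1, 70, 0, 0, 0],
  [-6, 1, 110, 0, 0, 0],
  [-6, 1, 135, 0, 0, 0],
  [-6, 1, 150, 0, 0, 0],
  [-6, 1, 159, 0, 0, 0],
  [-6, 1, 159, 0, 0, 0],
  [-6, 1, 159, 0, 0, 0],
], hand=60)

```text
clock: 3.7
position: [0.5508, -0.3183, 0.1425]
ee_rot: [0.001, 0.746, 0.666, 0.0]
contact_force: [1.1, -1.5, 0.7]
width: 0.0653
```

>>> servo_tool([
  [0, 0, 0, 0, 0, 0],
  [0, 0, 0, 0, 0, 0],
  [0, 0, 0, 0, 0, 0],
  [0, 0, 0, 0, 0, 0],
  [0, 0, 0, 0, 0, 0],
  [0, 0, 0, 0, 0, 0],
  [0, 0, 0, 0, 0, 0],
  [0, 0, 0, 0, 0, 0],
], hand=255, grip_force=60)

```text
clock: 4.5
position: [0.5506, -0.3187, 0.1419]
ee_rot: [0.0, 0.746, 0.666, 0.0]
contact_force: [-0.4, 0.2, 5.2]
width: 0.012
```

Run:
```python
from h import *
delta([.5505,-.317,.141],-6.6)
s=telemetry.get_state();im,d=cams.get_image('wrist');save('w2',im)
```

```text
d [ 1.7 -0.3  0.9] [0.05 0.02 0.09] clock 4.5 pos [ 0.5506 -0.3187  0.1419] F [-0.44  0.25  5.23] w 0.012
```

View pics/w2.png

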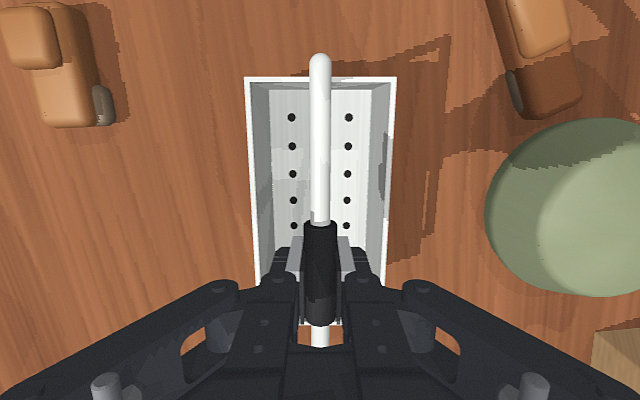

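>>> servo_tool([
  [0, 0, -3, 0, 0, 0],
  [0, 0, -10, 0, 0, 0],
  [0, 0, -25, 0, 0, 0],
  [0, 0, -50, 0, 0, 0],
  [0, 0, -80, 0, 0, 0],
  [0, 0, -110, 0, 0, 0],
  [0, 0, -140, 0, 0, 0],
  [0, 0, -158, 0, 0, 0],
])

```text
clock: 5.35
position: [0.5508, -0.3188, 0.3016]
ee_rot: [0.001, 0.746, 0.666, 0.0]
contact_force: [0.4, -0.3, -2.7]
width: 0.0118
```

Run:
```python
from h import *
delta([.45,.357,.30],-15.3)
for c in ['scene','wrist']:
    im,d=cams.get_image(c);save(c+'3',im)
delta([.45,.357,.30],-15.3)
```

```text
d [ 6.600e+02 -1.766e+02  5.000e-01] [0.13 0.05 8.8 ] clock 5.35 pos [ 0.5508 -0.3188  0.3016] F [ 0.39 -0.26 -2.7 ] w 0.0118
d [ 6.604e+02 -1.774e+02 -4.000e-01] [0.3  0.13 8.8 ] clock 5.45 pos [ 0.5514 -0.3192  0.3022] F [ 0.37  0.14 -2.44] w 0.0121
```

View pics/scene3.png

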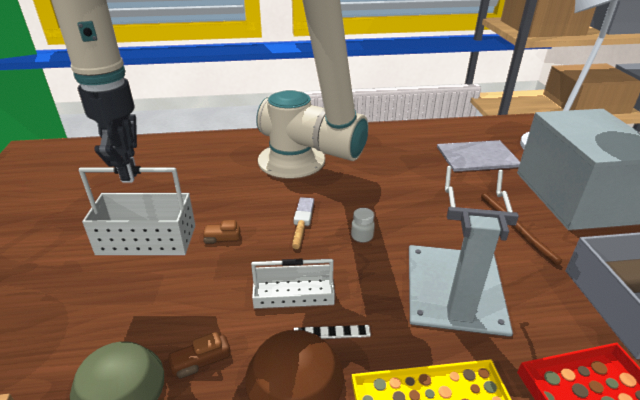

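View pics/wrist3.png

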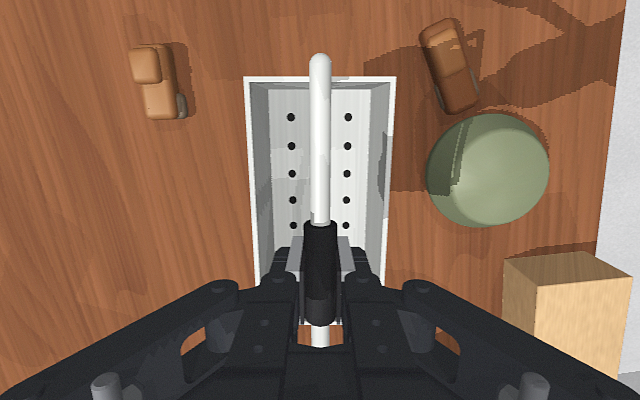

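>>> servo_tool([
  [8, -2, 0, 0, 0, 0],
  [24, -6, 0, 0, 0, 0],
  [48, -13, 0, 0, 0, 1],
  [80, -21, 0, 0, 0, 2],
  [116, -31, 0, 0, 0, 3],
  [152, -41, 0, 0, 0, 4],
  [188, -50, 0, 0, 0, 5],
  [224, -60, 0, 0, 0, 6],
])

```text
clock: 6.25
position: [0.5142, -0.0861, 0.2976]
ee_rot: [-0.002, 0.78, 0.626, -0.001]
contact_force: [-0.1, 0.6, -2.6]
width: 0.012
```

```bash
python3 -c "
from h import *
delta([.45,.357,.30],-15.3)"
```

```text
d [ 418.7 -158.7   -1.3] [-0.21 -0.07  2.78] clock 6.25 pos [ 0.5142 -0.0861  0.2976] F [-0.1   0.55 -2.59] w 0.012
```

>>> servo_tool([
  [33, -12, 0, 0, 0, 0],
  [66, -25, 0, 0, 0, 1],
  [99, -37, 0, 0, 0, 1],
  [132, -50, 0, 0, 0, 2],
  [165, -62, 0, 0, 0, 2],
  [198, -75, 0, 0, 0, 3],
  [231, -87, 0, 0, 0, 3],
  [264, -100, 0, 0, 0, 3],
])

```text
clock: 7.05
position: [0.473, 0.1922, 0.2978]
ee_rot: [-0.001, 0.796, 0.606, -0.001]
contact_force: [-0.0, 1.0, -2.6]
width: 0.0122
```

```bash
python3 -c "
from h import *
delta([.45,.357,.30],-15.3)"
```

```text
d [152.7 -66.2  -2.2] [-0.19  0.06 -0.16] clock 7.05 pos [0.473  0.1922 0.2978] F [-0.01  1.05 -2.59] w 0.0122
```

>>> servo_tool([
  [-2, -15, -10, 0, 0, 0],
  [-2, -40, -15, 0, 0, 0],
  [0, -66, -15, 0, 0, 0],
  [20, -68, -10, 0, 0, 0],
  [48, -68, 0, 0, 0, 0],
  [80, -68, 0, 0, 0, 0],
  [110, -68, 0, 0, 0, 0],
  [130, -68, 0, 0, 0, 0],
])

```text
clock: 7.85
position: [0.4432, 0.3353, 0.2979]
ee_rot: [-0.001, 0.796, 0.606, -0.001]
contact_force: [0.8, -0.2, -2.8]
width: 0.0124
```

>>> servo_tool([
  [14, 0, 0, 0, 0, 0],
  [21, 0, 0, 0, 0, 0],
  [21, 0, 0, 0, 0, 0],
  [21, 0, 0, 0, 0, 0],
])

```text
clock: 8.25
position: [0.4499, 0.3529, 0.2991]
ee_rot: [0.0, 0.796, 0.605, -0.001]
contact_force: [0.4, 0.9, -3.0]
width: 0.0119
```

Run:
```python
from h import *
delta([.453,.357,.27],-15.3)
for c in ['scene','wrist','top']:
    s=telemetry.get_state();im,d=cams.get_image(c);save(c+'4',im);P=cloud(c,d,s)
    m=(P[...,2]>.26)&(P[...,2]<.34)&(P[...,0]<.62)&(P[...,1]>.2)&(P[...,1]<.5)&(P[...,0]>.4)
    np.save('p4_'+c,np.c_[P[m],im[m]])
    g=im.astype(int).sum(-1)
    if c=='wrist':
        for lo in np.arange(.48,.70,.01):
            k=(P[...,0]>=lo)&(P[...,0]<lo+.01)&(P[...,2]>.22)&(P[...,2]<.275)&(P[...,1]>.2)&(P[...,1]<.46)
            q=P[k]
            if len(q)<3: continue
            q=q[np.argsort(q[:,1])]
            print(lo.round(3),*[(len(t),t.mean(0)[1:].round(3).tolist()) for t in np.split(q,np.where(np.diff(q[:,1])>.02)[0]+1)])
```

```text
d [ 4.8  1.9 29.1] [-0.03  0.08 -0.22] clock 8.25 pos [0.4499 0.3529 0.2991] F [ 0.35  0.95 -3.05] w 0.0119
0.48 (472, [0.321, 0.233]) (122, [0.431, 0.236])
0.49 (533, [0.357, 0.233]) (121, [0.428, 0.236])
0.5 (742, [0.398, 0.234])
0.51 (84, [0.293, 0.262]) (280, [0.417, 0.235])
0.52 (190, [0.291, 0.254])
0.53 (148, [0.289, 0.239])
0.54 (152, [0.284, 0.23]) (207, [0.387, 0.264])
0.55 (254, [0.281, 0.236]) (68, [0.385, 0.253])
0.56 (283, [0.279, 0.245]) (76, [0.381, 0.235])
0.57 (231, [0.276, 0.251]) (247, [0.378, 0.231])
0.58 (206, [0.273, 0.252]) (354, [0.376, 0.239])
0.59 (208, [0.27, 0.252]) (386, [0.373, 0.248])
0.6 (207, [0.267, 0.252]) (263, [0.37, 0.252])
0.61 (203, [0.265, 0.252]) (252, [0.367, 0.252])
0.62 (208, [0.262, 0.252]) (257, [0.365, 0.252])
0.63 (219, [0.258, 0.251]) (252, [0.362, 0.253])
0.64 (631, [0.269, 0.241]) (16, [0.361, 0.251])
0.65 (113, [0.292, 0.237])
0.66 (52, [0.3, 0.221])
```

View pics/scene4.png

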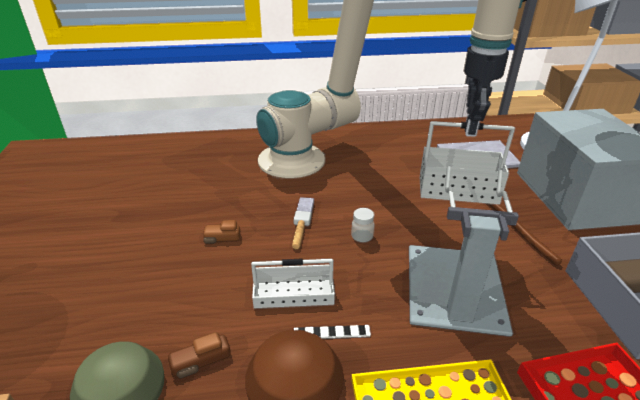

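View pics/wrist4.png

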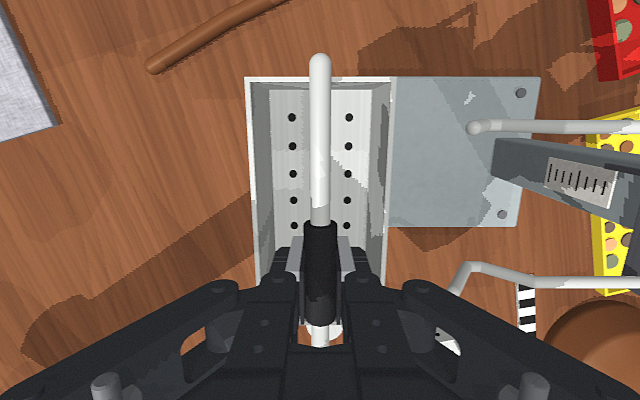

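View pics/top4.png

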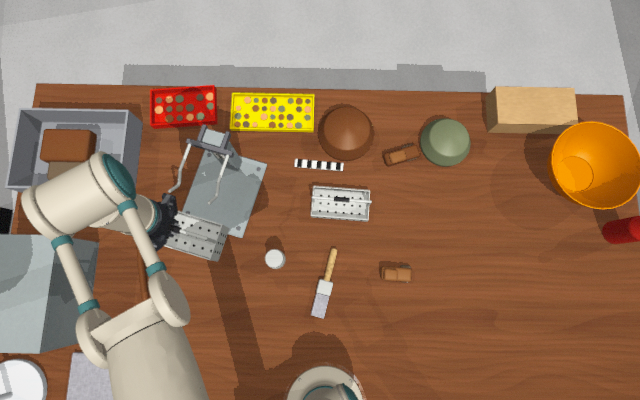

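>>> servo_tool([
  [2, 0, 10, 0, 0, 0],
  [4, 0, 22, 0, 0, 0],
  [6, 0, 29, 0, 0, 0],
  [6, 8, 29, 0, 0, 0],
  [6, 20, 29, 0, 0, 0],
  [6, 32, 29, 0, 0, 0],
  [6, 44, 29, 0, 0, 0],
  [6, 54, 29, 0, 0, 0],
])

```text
clock: 9.2
position: [0.5059, 0.3448, 0.2705]
ee_rot: [0.0, 0.796, 0.605, 0.0]
contact_force: [0.3, 0.5, -3.0]
width: 0.0117
```

Run:
```python
from h import *
delta([.559,.330,.27],-15.3)
for c in ['scene','wrist']:
    im,d=cams.get_image(c);save(c+'5',im if c=='wrist' else cv2.resize(im[100:300,370:560],None,fx=3,fy=3))
```

```text
d [ 0.  55.1  0.6] [ 0.05 -0.03 -0.25] clock 9.2 pos [0.5059 0.3448 0.2705] F [ 0.34  0.49 -2.95] w 0.0117
```

View pics/scene5.png

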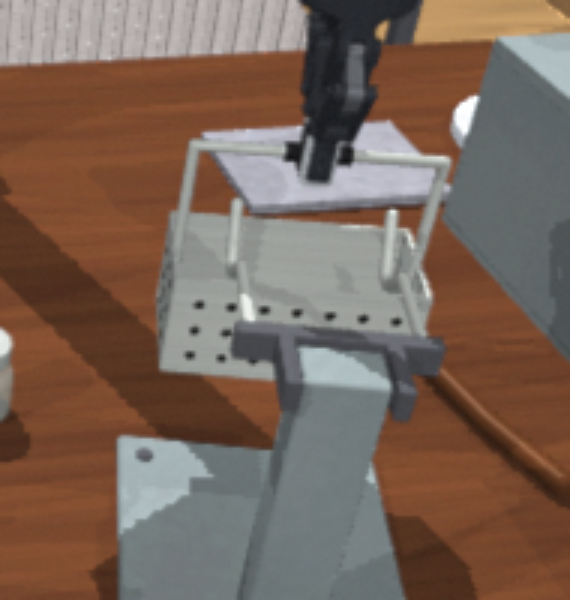

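View pics/wrist5.png

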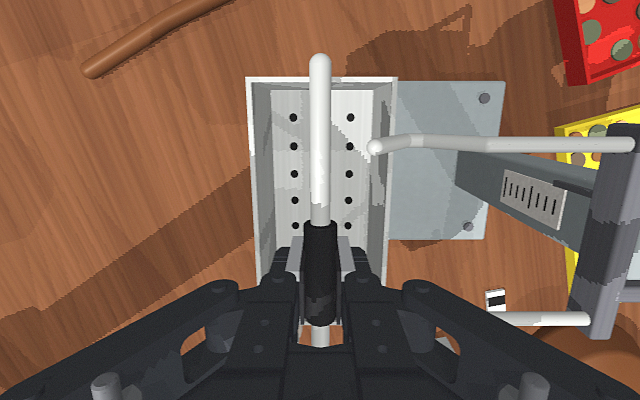

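>>> servo_tool([
  [0, 10, 0, 0, 0, 0],
  [0, 20, 0, 0, 0, 0],
  [0, 30, 0, 0, 0, 0],
  [0, 40, 0, 0, 0, 0],
  [0, 48, 0, 0, 0, 0],
  [0, 53, 0, 0, 0, 0],
  [0, 55, 0, 0, 0, 0],
  [0, 55, 0, 0, 0, 0],
])

```text
clock: 10.1
position: [0.5573, 0.3305, 0.2702]
ee_rot: [-0.0, 0.796, 0.605, -0.0]
contact_force: [-0.3, -0.7, -2.4]
width: 0.0119
```

Run:
```python
from h import *
delta([.559,.330,.217],-15.3)
im,d=cams.get_image('wrist');save('wrist6',im)
im,d=cams.get_image('scene');save('scene6',cv2.resize(im[100:300,370:560],None,fx=3,fy=3))
```

```text
d [ 0.   1.8 53.2] [-0.02  0.   -0.22] clock 10.1 pos [0.5573 0.3305 0.2702] F [-0.31 -0.72 -2.42] w 0.0119
```

View pics/scene6.png

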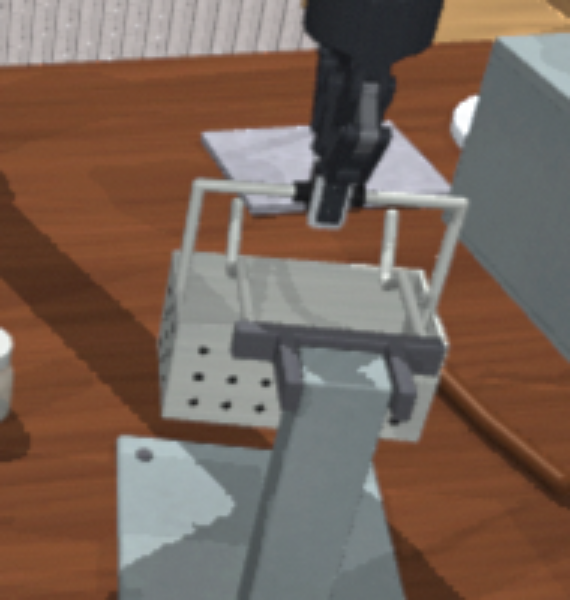

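View pics/wrist6.png

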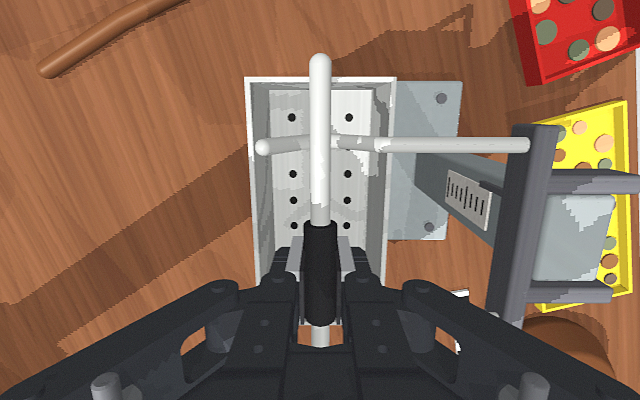

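>>> servo_tool([
  [0, 2, 6, 0, 0, 0],
  [0, 2, 14, 0, 0, 0],
  [0, 2, 22, 0, 0, 0],
  [0, 2, 30, 0, 0, 0],
  [0, 2, 36, 0, 0, 0],
  [0, 2, 41, 0, 0, 0],
  [0, 2, 45, 0, 0, 0],
  [0, 2, 45, 0, 0, 0],
])

```text
clock: 11.0
position: [0.5588, 0.3299, 0.2246]
ee_rot: [-0.0, 0.796, 0.605, -0.001]
contact_force: [0.5, -0.4, -2.3]
width: 0.0119
```

>>> servo_tool([
  [0, 0, 2, 0, 0, 0],
  [0, 0, 4, 0, 0, 0],
  [0, 0, 6, 0, 0, 0],
  [0, 0, 8, 0, 0, 0],
  [0, 0, 8, 0, 0, 0],
  [0, 0, 8, 0, 0, 0],
])

```text
clock: 11.6
position: [0.5591, 0.33, 0.2173]
ee_rot: [-0.0, 0.796, 0.605, 0.0]
contact_force: [-0.3, 0.4, -2.3]
width: 0.0124
```

Run:
```python
from h import *
delta([.559,.330,.217],-15.3)
im,d=cams.get_image('wrist');save('wrist7',im)
im,d=cams.get_image('scene');save('scene7',cv2.resize(im[100:300,370:560],None,fx=3,fy=3))
delta([.559,.330,.217],-15.3)
```

```text
d [-0.  -0.   0.3] [-0.   -0.   -0.21] clock 11.6 pos [0.5591 0.33   0.2173] F [-0.25  0.36 -2.31] w 0.0124
d [-0.1 -0.1  0.4] [ 0.01 -0.01 -0.21] clock 11.7 pos [0.5591 0.33   0.2174] F [ 0.1   0.54 -1.89] w 0.0118
```

View pics/scene7.png

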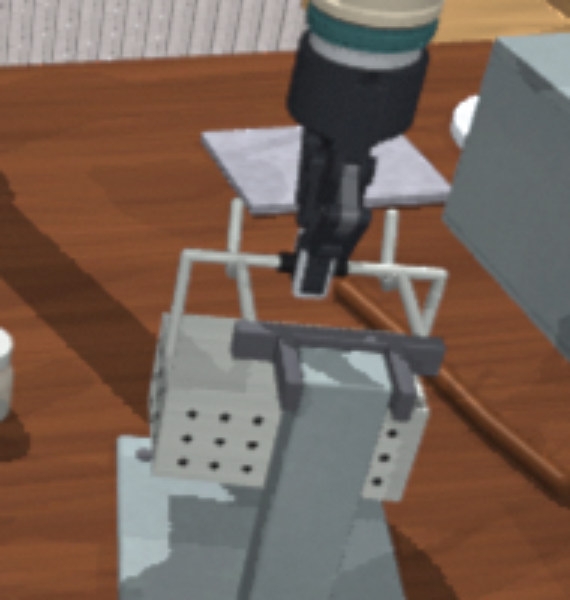

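View pics/wrist7.png

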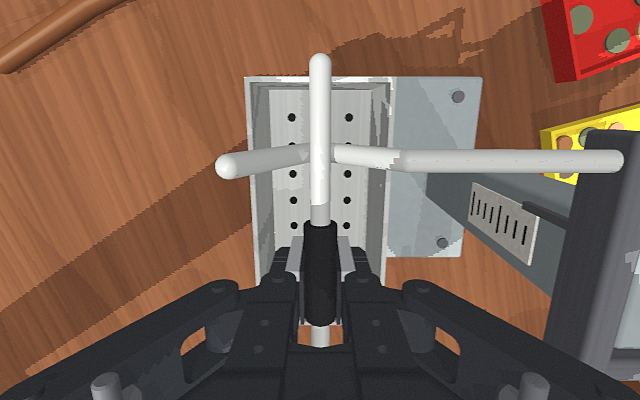

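>>> servo_tool([
  [0, 0, 2, 0, 0, 0],
  [0, 0, 4, 0, 0, 0],
  [0, 0, 6, 0, 0, 0],
  [0, 0, 8, 0, 0, 0],
  [0, 0, 8, 0, 0, 0],
  [0, 0, 8, 0, 0, 0],
])

```text
clock: 12.3
position: [0.5593, 0.3301, 0.2097]
ee_rot: [0.0, 0.796, 0.605, 0.0]
contact_force: [-0.4, 0.7, 0.5]
width: 0.012
```

Run:
```python
from h import *
for i in range(3):
    delta([.559,.330,.217],-15.3)
    im,d=cams.get_image('wrist')
save('wrist8',im)
```

```text
d [-0.2 -0.3 -7.3] [ 0.04 -0.04 -0.21] clock 12.3 pos [0.5593 0.3301 0.2097] F [-0.42  0.71  0.51] w 0.012
d [-0.2 -0.3 -7.3] [ 0.04 -0.04 -0.21] clock 12.35 pos [0.5593 0.3301 0.2097] F [ 0.43 -0.56  1.23] w 0.0121
d [-0.2 -0.3 -7.3] [ 0.04 -0.04 -0.21] clock 12.4 pos [0.5593 0.3301 0.2097] F [0.31 0.59 0.92] w 0.0121
```

View pics/wrist8.png

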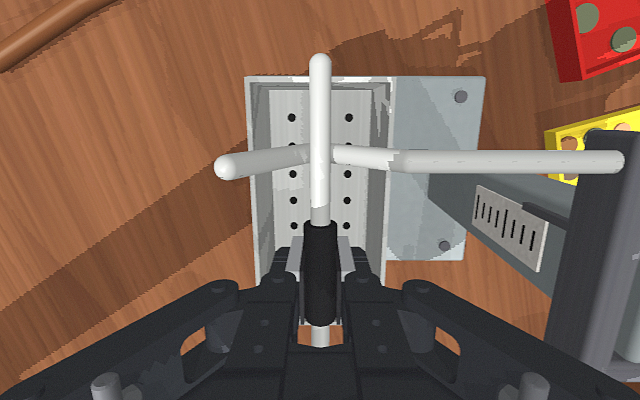

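>>> servo_tool([
  [0, 0, 2, 0, 0, 0],
  [0, 0, 4, 0, 0, 0],
  [0, 0, 6, 0, 0, 0],
  [0, 0, 8, 0, 0, 0],
  [0, 0, 10, 0, 0, 0],
  [0, 0, 12, 0, 0, 0],
  [0, 0, 13, 0, 0, 0],
  [0, 0, 13, 0, 0, 0],
])

```text
clock: 13.25
position: [0.5594, 0.3302, 0.1971]
ee_rot: [0.0, 0.796, 0.605, 0.001]
contact_force: [-0.0, -0.4, 6.5]
width: 0.0121
```

>>> servo_tool([
  [0, 0, 0, 0, 0, 0],
  [0, 0, 0, 0, 0, 0],
  [0, 0, 0, 0, 0, 0],
  [0, 0, 0, 0, 0, 0],
  [0, 0, 0, 0, 0, 0],
  [0, 0, 0, 0, 0, 0],
  [0, 0, 0, 0, 0, 0],
])

```text
clock: 13.95
position: [0.5594, 0.3302, 0.1973]
ee_rot: [0.0, 0.796, 0.605, 0.001]
contact_force: [-0.7, -0.1, 6.6]
width: 0.0117
```

Run:
```python
from h import *
for c in ['wrist','scene']:
    delta([.559,.330,.217],-15.3)
    im,d=cams.get_image(c)
    save(c+'9',im if c=='wrist' else cv2.resize(im[100:300,370:560],None,fx=3,fy=3))
    P=cloud(c,d)if c=='scene' else None
m=(P[...,0]>.64)&(P[...,0]<.7)&(P[...,1]>.24)&(P[...,1]<.37)&(P[...,2]>.2)
im0=np.load('d_scene.npz')['d'];P0=cloud('scene',im0)
m0=(P0[...,0]>.64)&(P0[...,0]<.7)&(P0[...,1]>.24)&(P0[...,1]<.37)&(P0[...,2]>.2)
v=[0,0]
for i,(p,mm) in enumerate([(P0,m0),(P,m)]):
    q=p[mm];print(np.percentile(q[:,2],[50,75,90,97]).round(4))
```

```text
d [ -0.2  -0.3 -19.7] [ 0.07 -0.06 -0.21] clock 13.95 pos [0.5594 0.3302 0.1973] F [-0.73 -0.08  6.62] w 0.0117
d [ -0.2  -0.3 -19.7] [ 0.07 -0.06 -0.21] clock 14.0 pos [0.5594 0.3301 0.1973] F [-0.56  0.44  6.44] w 0.0122
[0.2527 0.2559 0.2569 0.2576]
[0.2372 0.2516 0.2529 0.2536]
```

View pics/scene9.png

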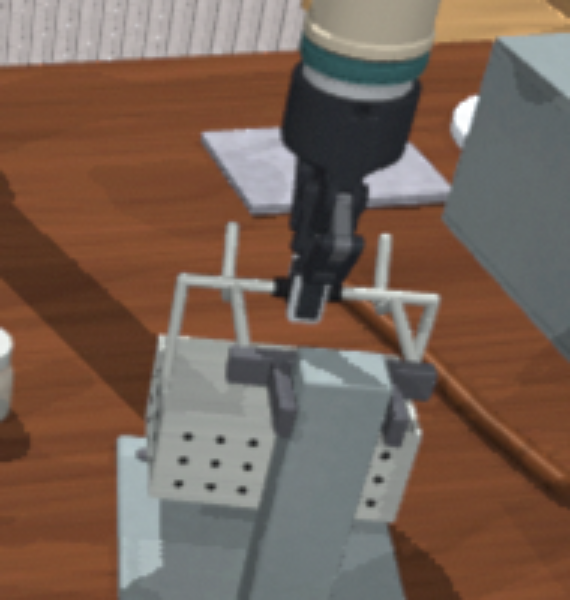

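View pics/wrist9.png

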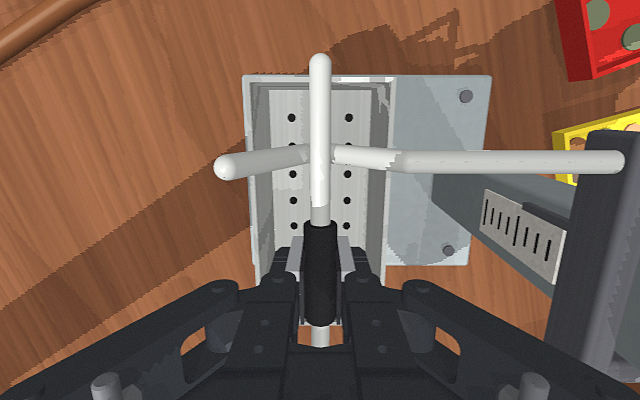

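>>> servo_tool([
  [0, 0, -2, 0, 0, 0],
  [0, 0, -5, 0, 0, 0],
  [0, 0, -8, 0, 0, 0],
  [0, 0, -11, 0, 0, 0],
  [0, 0, -13, 0, 0, 0],
  [0, 0, -14, 0, 0, 0],
  [0, 0, -14, 0, 0, 0],
  [0, 0, -14, 0, 0, 0],
])

```text
clock: 14.85
position: [0.5591, 0.33, 0.2099]
ee_rot: [-0.0, 0.796, 0.605, -0.0]
contact_force: [2.1, 1.3, 1.1]
width: 0.0116
```

Run:
```python
from h import *
F=[]
for i in range(4):
    cams.get_image('wrist');F.append(telemetry.get_state()['contact_force'])
print(np.mean(F,0));delta([.559,.330,.2115],-15.3)
```

```text
[1.23141603 0.42830705 0.40541951]
d [-0.  -0.  -1.4] [-0.01  0.01 -0.2 ] clock 15.05 pos [0.559  0.33   0.2101] F [2.12 0.64 0.37] w 0.0123
```

>>> servo_tool([
  [0, 0, -1, 0, 0, 0],
  [0, 0, -1, 0, 0, 0],
  [0, 0, -1, 0, 0, 0],
], grip_force=20)

```text
clock: 15.35
position: [0.5587, 0.3299, 0.2111]
ee_rot: [-0.0, 0.796, 0.605, -0.0]
contact_force: [0.1, 0.2, 0.2]
width: 0.0119
```

>>> servo_tool([
  [0, 0, 0, 0, 0, 0],
  [0, 0, 0, 0, 0, 0],
  [0, 0, 0, 0, 0, 0],
], hand=200)

```text
clock: 15.65
position: [0.5588, 0.3299, 0.2112]
ee_rot: [-0.0, 0.796, 0.605, -0.0]
contact_force: [-0.4, 0.6, -0.7]
width: 0.0182
```

>>> servo_tool([
  [0, 0, 0, 0, 0, 0],
  [0, 0, 0, 0, 0, 0],
  [0, 0, 0, 0, 0, 0],
  [0, 0, 0, 0, 0, 0],
  [0, 0, 0, 0, 0, 0],
  [0, 0, 0, 0, 0, 0],
], hand=130)

```text
clock: 16.25
position: [0.5591, 0.33, 0.2113]
ee_rot: [-0.0, 0.796, 0.605, 0.0]
contact_force: [-0.4, -0.8, 0.4]
width: 0.0418
```

Run:
```python
from h import *
delta([.559,.330,.2115],-15.3)
im,d=cams.get_image('wrist');save('wrist10',im)
im,d=cams.get_image('scene');save('scene10',cv2.resize(im[100:300,370:560],None,fx=3,fy=3))
```

```text
d [-0.1 -0.  -0.2] [ 0.  -0.  -0.2] clock 16.25 pos [0.5591 0.33   0.2113] F [-0.37 -0.82  0.42] w 0.0418
```

View pics/scene10.png

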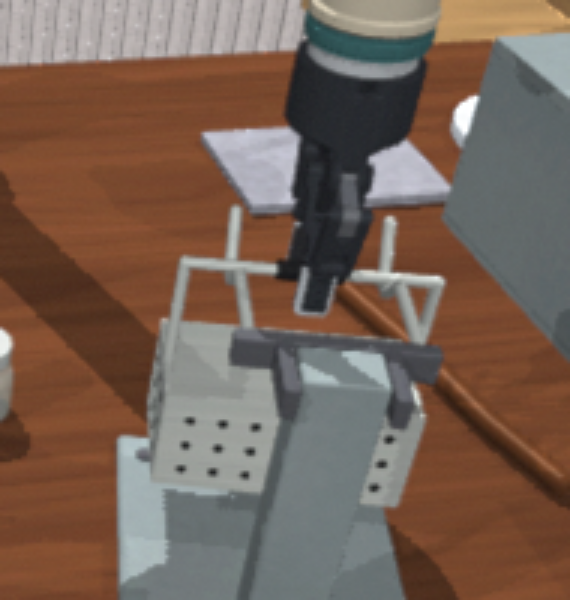

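View pics/wrist10.png

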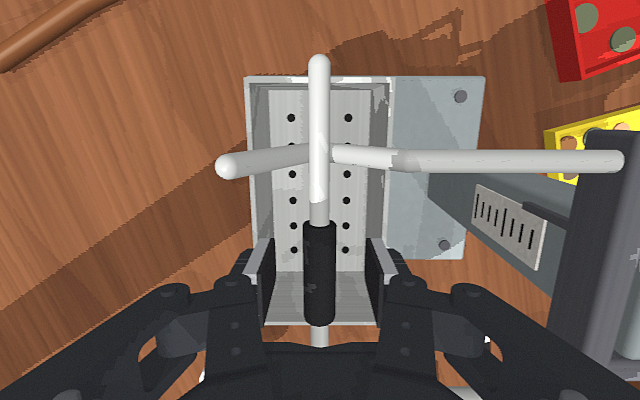

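Released, and the bar is seated in the arms. I'm retreating straight up.

>>> servo_tool([
  [0, 0, -5, 0, 0, 0],
  [0, 0, -15, 0, 0, 0],
  [0, 0, -30, 0, 0, 0],
  [0, 0, -50, 0, 0, 0],
  [0, 0, -75, 0, 0, 0],
  [0, 0, -100, 0, 0, 0],
  [0, 0, -120, 0, 0, 0],
  [0, 0, -120, 0, 0, 0],
])

```text
clock: 17.15
position: [0.5604, 0.3307, 0.3358]
ee_rot: [0.001, 0.796, 0.605, 0.004]
contact_force: [0.4, 0.5, 0.6]
width: 0.042
```

>>> servo_tool([
  [0, 0, 0, 0, 0, 0],
  [0, 0, 0, 0, 0, 0],
  [0, 0, 0, 0, 0, 0],
  [0, 0, 0, 0, 0, 0],
  [0, 0, 0, 0, 0, 0],
  [0, 0, 0, 0, 0, 0],
  [0, 0, 0, 0, 0, 0],
  [0, 0, 0, 0, 0, 0],
])

```text
clock: 17.95
position: [0.5591, 0.33, 0.3313]
ee_rot: [-0.0, 0.796, 0.605, 0.0]
contact_force: [0.0, -0.6, 0.0]
width: 0.0418
```

Run:
```python
from h import *
delta([.559,.330,.2115],-15.3)
for c in ['wrist','scene','wrist']:
    s=telemetry.get_state();im,d=cams.get_image(c)
    save(c+'11',im if c=='wrist' else cv2.resize(im[100:300,370:560],None,fx=3,fy=3))
    P=cloud(c,d,s);g=im.astype(int).sum(-1)
    near=np.hypot(P[...,0]-.559,P[...,1]-.33)<.1
    m=near&(g<150)&(P[...,2]>.21)&(P[...,2]<.26)
    p=P[m]
    if len(p)>5: print(c,len(p),np.median(p,0).round(4),cv2.minAreaRect((p[:,:2]*1000).astype(np.float32)))
    m=near&(P[...,2]>.13)&(P[...,2]<.165);p=P[m]
    if len(p)>5:print('rim',len(p),p[:,2].mean(),cv2.minAreaRect((p[:,:2]*1000).astype(np.float32)))
print(spotter.outline_of('shallow_basket','scene')and [ (o['conf'],o['rect']) for o in spotter.outline_of('shallow_basket','scene')])
```

```text
d [-0.000e+00 -1.000e-01  1.198e+02] [ 0.   -0.01 -0.21] clock 17.95 pos [0.5591 0.33   0.3313] F [ 0.   -0.59  0.02] w 0.0418
wrist 480 [0.5589 0.3236 0.2344] ((604.5514526367188, 319.8589782714844), (43.53719711303711, 106.28548431396484), 75.18746185302734)
rim 2436 0.14462899297098264 ((558.3807983398438, 331.0476379394531), (169.63165283203125, 90.27528381347656), 74.34706115722656)
scene 141 [0.5645 0.3285 0.2328] ((563.169921875, 328.729248046875), (42.26029586791992, 9.953668594360352), 73.86190795898438)
rim 720 0.1420739907742556 ((559.9038696289062, 329.84869384765625), (171.11708068847656, 95.5473403930664), 74.67973327636719)
wrist 483 [0.5589 0.3245 0.2344] ((604.6234741210938, 319.8284912109375), (43.71741485595703, 106.47611999511719), 75.1756591796875)
rim 2433 0.14463774622108835 ((558.3046264648438, 331.1455383300781), (169.600830078125, 90.26710510253906), 74.38243103027344)
[(0.55, [251.1, 256.6, 83.6, 49.2])]
```

View pics/scene11.png

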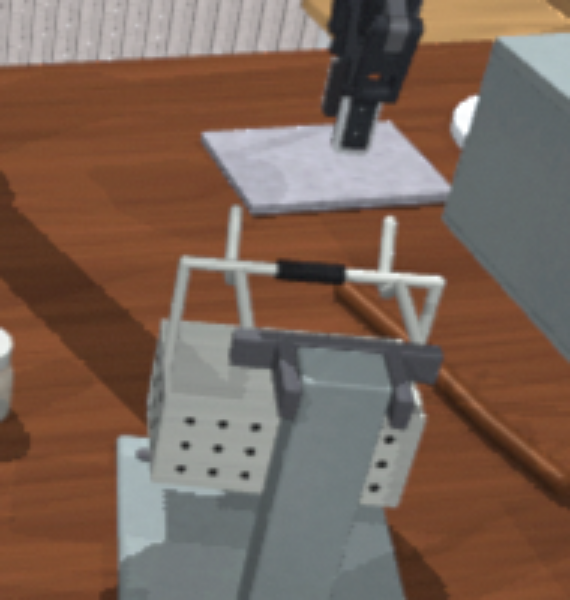

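View pics/wrist11.png

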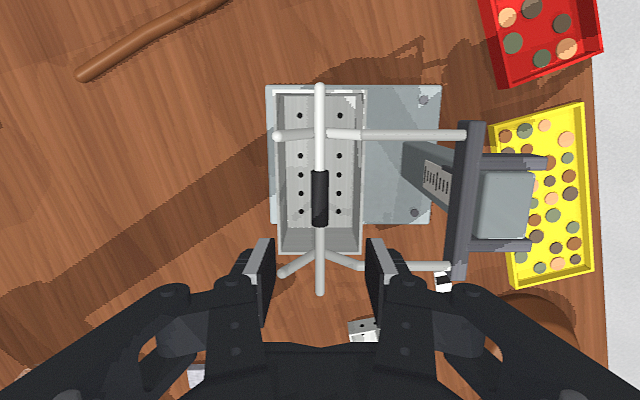

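```bash
python3 -c "
from h import *
print(sign_off())"
```

```text
the job is handed in; nothing more can be done
None
```

The deep basket now hangs released from both arms of the double hook, and I handed the job in at about 18 s of the 56 s allowed. No verdict was reported.

- **Hanging:** I gripped the basket by its sleeve, brought it in over the hook tips from -x and lowered it into both arms.
- **Tug:** I pulled it down and held it for about 0.8 s. The force on the wrist rose from about -2.4 N to +6.5 N, which means a dip of about 18 mm. The depth image put it nearer 16 mm. I did not read the balance joint itself.
- **Release:** I eased off until the wrist force was near zero, opened the fingers and backed straight up 120 mm.

**Last checks:**
- The bar is seated in both arms, and the basket's rim is centred within about 2 mm of my estimate of the seat, parallel to the hook to within about 1°.
- Two wrist readings 0.1 s apart agreed to 0.2 mm, so the basket is still.
- The gripper is clear, with zero contact force.
- The shallow basket's outline had shifted only 1–3 pixels, about the network's usual error; the arm never touched it.
- **A disagreement:** an automatic fit of the sleeve from the wrist camera was no use, because it also picked up part of the dark carriage. I relied on the scene camera and the rim fit instead, and those agree.

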